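# Slide the saline bottle home in the free parking bay

## Robot

A 6-joint arm with a two-finger parallel gripper is mounted at the origin on the work surface. World frame = base frame: x ahead of the robot, y to its left, z up, the work surface at z = 0. Lengths are in m, angles in rad, forces in N, time in s.
With the tool pointing down it reaches from about 0.35 to 0.975 m from the base axis. Payload 7.1 kg.
Tool frame: the origin (TCP) lies midway between the tips of the shut fingers; the grasp point (between the pads) lies 19 mm behind it; z points along the fingers, x is the direction in which the jaws open and shut, and the axes are right-handed (so a half turn about z gives the same grasp; the last joint's range is limited). The gripper opens to 88 mm and grips with 3 to 60 N. Pads are 20 mm wide; open, the fingers measure 115 mm over their backs; the gripper's body (75 mm by 178 mm) begins 61 mm behind the grasp point.
Start: joints at [1.108, 0.423, 1.63, -0, 1.089, -0.019], TCP at [0.268, 0.564, 0.185] pointing down, gripper open.
Joint ranges: [-3, 3], [-0.9, 2.11], [0.09, 2.58], [-1.31, 4.45], [0.11, 2.69], [-2.54, 2.54]. Speed limits (rad/s): [2.39, 2.39, 3.01, 3.14, 3.14, 3.14].

## Interface

Orientations are given as a unit quaternion [w, x, y, z].
In Python, from station import move_pose, movel, movej, command_gripper, wait, inverse_kinematics, read_camera, camera_info, MotionError, job_done, get_time, get_joint_pos, get_qvel, get_effort, get_tcp_pos, get_ee_rot, get_ft_force, get_ft_torque, get_grip_width gives the robot as it stands. Calls block until the motion is done:
- move_pose(position, orientation): joint-space move of the TCP to a pose.
- movel(position, frame=None, v=0.15, until_force=None): straight line of the TCP; frame=None keeps the orientation; v is the mean speed in m/s. With until_force (N) it stops when the force on the tool has changed by that much, and returns True; else False.
- movej(angles): joint-space move.
- command_gripper(opening): opening from 0.0 (shut) to 1.0 (fully open); the grip force is fixed at half the most; returns when the fingers have stopped.
- wait(seconds).
- inverse_kinematics(position, orientation): joint angles nearest the present ones, or None.
- read_camera(name): name is "scene" or "top"; returns the picture (420x560x3 uint8, red, green, blue); there is no depth.
- camera_info(name): a dict with "intrinsics" (3x3 intrinsics, pixels), "dist" ([k1, k2, p1, p2, k3] as OpenCV has them; the pictures are not rectified), "T" (4x4, takes a point from camera to world coordinates). Camera axes: x right, y up, looking along -z (the intrinsics and any distortion apply to the point x, -y, -z); pixel columns grow to the right and rows downward; lengths in m; the calibration is good to about 2 mm. A picture is of the moment at which its call begins. camera_info takes no time and is no camera call.
A pose or a line that the arm cannot do raises MotionError and nothing moves.
- job_done(): hands the job in, once; it reports no verdict.
Readings, each from a call of its own:
- get_time(): time.
- get_joint_pos(): joint angles.
- get_qvel(): joint speeds.
- get_effort(): joint torques, N m.
- get_tcp_pos(): TCP position.
- get_ee_rot(): TCP orientation.
- get_ft_force(): force on the tool from outside, world axes, zero at the start.
- get_ft_torque(): the same for the moment, N m.
- get_grip_width(): opening from 0.0 (shut) to 1.0 (fully open).
Only numpy, scipy, OpenCV 4.12 (cv2) and the standard library are available. Lean on these libraries where they do the work, as an engineer would, in place of code of your own. Each camera call takes 0.05 s, during which the arm holds its last target.

## Task

On this dressing table, push the tall saline bottle that stands out in the open across the table, low on its body so that it slides upright without toppling, into the empty one of the two steel parking bays until it stands fully home, flush against the bay's back plate. Push gently and do not grip or lift it; leave the bottle already parked in the other bay and everything else where it stands. Then back off, leaving the bottle free-standing.

Things in the scene. Friction and masses are not known exactly. Their poses are not given: they have to be found in the camera images.
- bottle: the tall saline bottle to push: white plastic, straight round body 58 mm in diameter up to 150 mm, tapering shoulder, grey cap, 220 mm tall in all, 0.3 to 0.6 kg. Origin: centre of its underside, z up. Starts alone in the open, left of the bays. Friction on the table 0.5 to 0.7: pushed below about 30 mm above the table it slides, above about 40 mm it may tip; it stops at once when not pushed
- bay_empty: the empty parking bay: floorless steel bracket fixed to the table, mouth to the robot's left (about +y). Back plate 88 mm wide, 90 high; side cheeks 40 high, 76 apart inside, reaching 48 mm forward of the plate's inner face; flared mouth wings, reaching 70 mm forward, 98 mm apart at their ends. Which bay is nearer the robot varies. Origin and axes as the point bay_empty_seat
- bay_empty_seat (a point): point on the table, in the empty bay's middle, where the bottle's centre stands when it touches the back plate (29 mm in front of the plate's inner face); its x axis points level into the bay towards the back plate, z up. Same origin and axes as bay_empty; place and yaw vary
- bay_full: the other bay, the same in every way, with the parked bottle in it; same origin and axes
- parked: bottle of the same kind already standing in the other bay; leave it alone. Origin: centre of its underside
- pot: small white plastic pot, 36 mm in diameter, 45 mm tall, standing between the two bays; leave alone. Origin: centre of its underside
- tape: roll of tape lying flat, 64 mm in diameter, 24 mm high, far side of the table; leave alone
- jar: amber jar, 68 mm in diameter, 85 mm tall, far side; leave alone
- gallipot: small steel cup, 64 mm in diameter, 36 mm tall, far side; leave alone
- tray: clear dressing tray 200 x 150 mm, 45 mm high, on the robot's left; leave alone. Origin: centre of its underside
- forceps: green plastic forceps 125 mm long, lying on the left; leave alone
There are look-alikes about, which are no part of the job. What is shaped like the bay_empty but purple is not meant.

How it is judged:
At the end, for the whole second after the job is handed in: The bottle stands upright on the table in the empty bay, at rest, within 8 mm of touching the back plate and between the cheeks; the parked bottle and all bystanders are within 30 mm of where they were (x of bottle in the frame of bay_empty_seat between -0.008 and 0.006 m and y of bottle in the frame of bay_empty_seat between -0.015 and 0.015 m and angle between bottle's own z axis and vertical below 0.04 rad and height (world z) of bottle below 0.004 m and linear speed of bottle below 0.01 m/s and distance of each of parked, pot, tape, jar, gallipot, tray, forceps from where it was at the start of the episode below 0.03 m).
It fails at once if the bottle leans more than about 14 degrees or topples (angle between bottle's own z axis and vertical above 0.25 rad).
It fails at once if the bottle is lifted off the table (height (world z) of bottle above 0.012 m).
It fails at once if the bottle is gripped or pushed roughly (more than 30 N from the fingers) (contact force between the fingers and bottle above 30 N).
It fails at once if the parked bottle or a bystander is knocked more than 30 mm away or tipped (distance of any of parked, pot, tape, jar, gallipot, tray, forceps from where it was at the start of the episode above 0.03 m or angle between any of parked, pot, jar's own z axis and vertical above 0.3 rad).
It also fails if it takes over 54 s, if anything falls off the work surface, if the arm or the gripper's body presses on something with over 40 N, if the wrist force passes 120 N, or if a joint passes its speed limit or range.

## Working session

There is one attempt and no reset: what is moved stays moved. The work goes in short steps, each a Python script; the robot and the scene stay as the last script left them, time stands still between calls to the robot, and variables do not carry over. Pictures are saved under pics/ and viewed, and the job is handed in when it is done.

```bash
mkdir -p pics; ls
python3 - <<'E'
from station import *
import cv2
for n in("scene","top"):
    im=read_camera(n); cv2.imwrite(f"pics/{n}0.png",im[:,:,::-1]); print({k:(v.round(4).tolist() if hasattr(v,'round') else v) for k,v in camera_info(n).items()})
print(get_time(),get_tcp_pos(),get_ee_rot())
E
```

```text
pics
{'intrinsics': [[388.7224, 0.0, 276.3489], [0.0, 388.7224, 207.2188], [0.0, 0.0, 1.0]], 'dist': [0.0053, 0.0, 0.0, 0.0, 0.0], 'T': [[-0.5348, -0.6547, 0.5342, 1.0383], [0.845, -0.4174, 0.3344, 0.3821], [0.0041, 0.6302, 0.7764, 0.735], [0.0, 0.0, 0.0, 1.0]]}
{'intrinsics': [[515.3011, 0.0, 291.7636], [0.0, 515.3011, 201.887], [0.0, 0.0, 1.0]], 'dist': [-0.1897, 0.0, 0.0, 0.0, 0.0], 'T': [[-0.014, 0.9957, -0.0919, 0.4315], [-0.9999, -0.0143, -0.003, 0.0786], [-0.0043, 0.0918, 0.9958, 1.2681], [0.0, 0.0, 0.0, 1.0]]}
0.1 [0.26809484 0.56398683 0.18439442] [ 3.47645735e-04  8.45385989e-01  5.34155483e-01 -5.74264796e-04]
```

View pics/scene0.png

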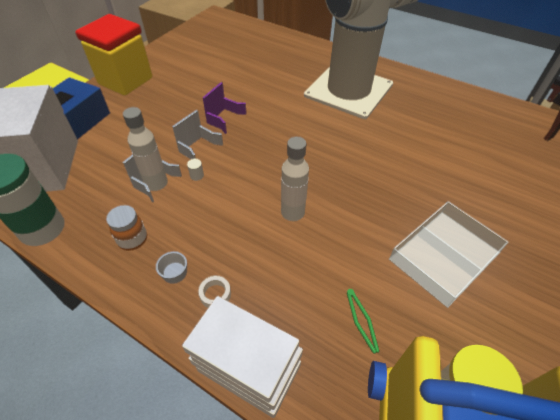

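View pics/top0.png

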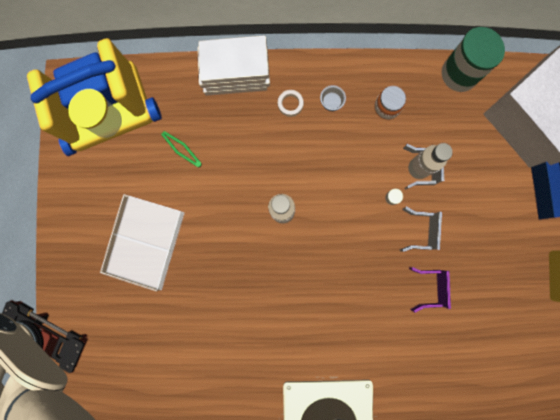

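The open bottle is at top (281,208) and scene (294,180). There is a second bottle at top (430,160), scene (147,150), which is parked in the full bay. Three things are bay-shaped in the top view: grey at (425,230), which is empty; grey at (425,165), which is full; and purple at (432,290), a decoy. I choose the grey empty one at (425,230) and will check it in a crop.

Run:
```python
import cv2,numpy as np
t=cv2.imread("pics/top0.png"); s=cv2.imread("pics/scene0.png")
a=cv2.resize(t[135:265,380:460],None,fx=4.5,fy=4.5,interpolation=cv2.INTER_CUBIC)
b=cv2.resize(t[180:240,250:315],None,fx=4.5,fy=4.5,interpolation=cv2.INTER_CUBIC)
c=np.zeros((585,680,3),np.uint8); c[:a.shape[0],:a.shape[1]]=a; c[:b.shape[0],370:370+b.shape[1]]=b
cv2.imwrite("pics/crop.png",c)
d=cv2.resize(s[90:240,100:320],None,fx=3.6,fy=3.6,interpolation=cv2.INTER_CUBIC);cv2.imwrite("pics/crops.png",d)
```

```text
(no output)
```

View pics/crop.png

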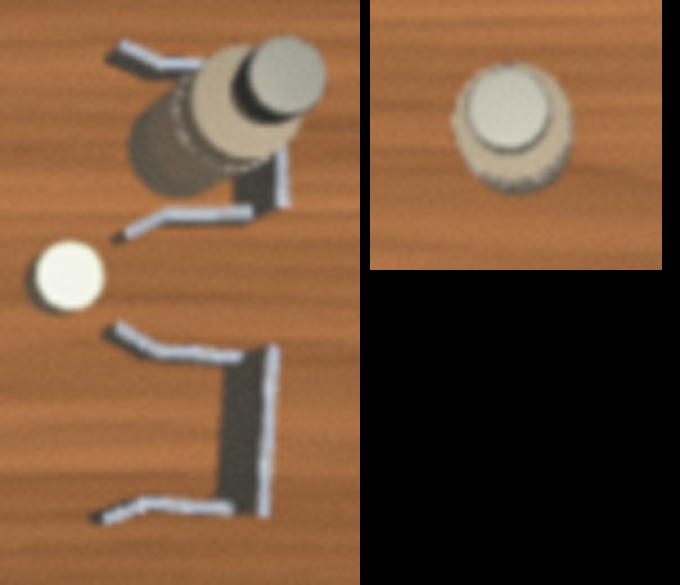

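View pics/crops.png

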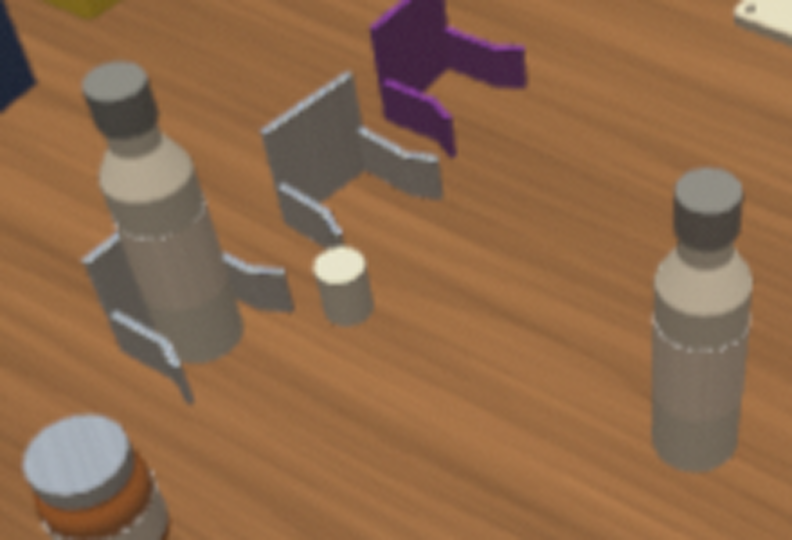

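```bash
cat > h.py <<'E'
import numpy as np,cv2
from station import *
def ray(cam,uv,z):
    c=camera_info(cam);K=np.array(c["intrinsics"]);T=np.array(c["T"])
    p=cv2.undistortPoints(np.float64(uv).reshape(-1,1,2),K,np.array(c["dist"]))[:,0]
    d=np.c_[p[:,0],-p[:,1],-np.ones(len(p))]@T[:3,:3].T; o=T[:3,3]
    return (o+d*((z-o[2])/d[:,2])[:,None])[:,:2]
E
python3 - <<'E'
from h import *
t=cv2.imread("pics/top0.png").astype(int); s=cv2.imread("pics/scene0.png").astype(int)
B,G,R=t[...,0],t[...,1],t[...,2]
m=((B>R-12)&(B>125)).astype(np.uint8)
sub=m[195:265,395:455]
n,l,st,ce=cv2.connectedComponentsWithStats(sub)
for i in range(1,n): 
    if st[i,4]>4: print(st[i],ce[i]+[395,195])
# subpixel plate inner-left edge: brightness-weighted centre per row
w=np.clip(B-95,0,None).astype(float)
pts=[]
for v in range(216,247):
    r=w[v,431:446]; 
    if r.sum()>40: pts.append(((r*np.arange(431,446)).sum()/r.sum(),v,r.sum()))
print([(round(a,2),b,int(c)) for a,b,c in pts])
P=ray("top",[(a,b) for a,b,c in pts[2:-2]],.09)
f=np.polyfit(P[:,0],P[:,1],1);print("plate top centre line y=",f, P[[0,-1]], "res",np.abs(np.polyval(f,P[:,0])-P[:,1]).max())
for nm,(r0,r1) in {"far":(205,219),"near":(242,254)}.items():
    q=[]
    for u in range(404,433):
        r=w[r0:r1,u]; q.append((u,(r*np.arange(r0,r1)).sum()/max(r.sum(),1),r.sum()))
    X=ray("top",[(a,b) for a,b,c in q],.04)
    print(nm,[(a,round(b,2),int(c),*x.round(4)) for (a,b,c),x in zip(q,X)][::2])
E
```

```text
[ 0  0  7  8 43] [397.41860465 197.93023256]
[11 12 28  9 79] [419.46835443 212.37974684]
[42 17  5 37 94] [438.89361702 230.4893617 ]
[ 8 51 29  5 66] [417.01515152 247.42424242]
[(np.float64(440.11), 216, 248), (np.float64(440.0), 217, 223), (np.float64(439.89), 218, 217), (np.float64(439.69), 219, 248), (np.float64(439.6), 220, 267), (np.float64(439.59), 221, 287), (np.float64(439.49), 222, 257), (np.float64(439.5), 223, 239), (np.float64(439.5), 224, 224), (np.float64(439.44), 225, 212), (np.float64(439.35), 226, 214), (np.float64(439.32), 227, 224), (np.float64(439.3), 228, 236), (np.float64(439.31), 229, 226), (np.float64(439.28), 230, 210), (np.float64(439.23), 231, 218), (np.float64(439.12), 232, 219), (np.float64(439.12), 233, 235), (np.float64(439.03), 234, 237), (np.float64(438.91), 235, 213), (np.float64(438.75), 236, 223), (np.float64(438.61), 237, 261), (np.float64(438.56), 238, 277), (np.float64(438.55), 239, 276), (np.float64(438.44), 240, 243), (np.float64(438.41), 241, 208), (np.float64(438.36), 242, 190), (np.float64(438.23), 243, 182), (np.float64(438.16), 244, 19
[... 1679 characters left out ...]
), 220, np.float64(0.4334), np.float64(-0.2098)), (416, np.float64(246.37), 237, np.float64(0.4332), np.float64(-0.2147)), (418, np.float64(246.74), 225, np.float64(0.4322), np.float64(-0.2196)), (420, np.float64(246.96), 245, np.float64(0.4315), np.float64(-0.2245)), (422, np.float64(247.18), 233, np.float64(0.4309), np.float64(-0.2294)), (424, np.float64(247.19), 210, np.float64(0.4308), np.float64(-0.2343)), (426, np.float64(247.2), 217, np.float64(0.4306), np.float64(-0.2392)), (428, np.float64(247.31), 253, np.float64(0.4302), np.float64(-0.2442)), (430, np.float64(247.58), 214, np.float64(0.4295), np.float64(-0.2491)), (432, np.float64(0.0), 0, np.float64(1.0684), np.float64(-0.2909))]
```

Run:
```python
from h import *
t=cv2.imread("pics/top0.png"); s=cv2.imread("pics/scene0.png")
for n,im,(u0,u1,v0,v1) in(("top",t,(262,302,188,228)),("scene",s,(274,316,130,225))):
    h=cv2.cvtColor(im,cv2.COLOR_BGR2HSV)[v0:v1,u0:u1]
    m=(h[...,1]<95).astype(np.uint8)
    print(n); print("\n".join(f"{v0+i} "+"".join(".#"[x] for x in r) for i,r in enumerate(m)))
g=cv2.cvtColor(t,cv2.COLOR_BGR2GRAY)[190:226,264:298]
mm=(g>195)|(g>180)
print(g[::2,::2])
```

```text
top
188 ........................................
189 ........................................
190 ........................................
191 ........................................
192 ........................................
193 ........................................
194 ................#######.................
195 .............#############..............
196 ............###############.............
197 ...........##################...........
198 ..........####################..........
199 .........#####################..........
200 ........#######################.........
201 ........#######################.........
202 .......#########################........
203 .......#########################........
204 .......##########################.......
205 ......###########################.......
206 ......###########################.......
207 ......###########################.......
208 .......##########################.......
209 .......##########################.......
210 .......##########################.......
211 .......##########################.......
212 ........####
[... 5753 characters left out ...]
157 163 170 197 197 196 199 199 198 198 183 153 172 143 121]
 [123 125 144 167 158 193 198 201 200 201 200 201 149 164 173 148 124]
 [125 126 124 167 165 157 195 202 204 203 198 161 141 174 172 152 131]
 [121 123 125 160 171 158 133 153 167 164 128 138 171 174 167 124 124]
 [112 112 113 133 168 172 169 149 147 147 163 176 175 173 140 114 121]
 [114 112 113 113 157 177 174 175 175 175 174 175 173 152 117 106 113]
 [112 110 111 110 125 148 158 171 171 172 173 169 142 110 101 107 106]
 [119 117 119 118 119 113 113 121 138 135 118 124 110  96 110 113 114]
 [119 119 115 115 115 117 112 104  97  96  99 100 107 116 115 114 115]
 [118 117 117 118 117 119 117 116 113 114 115 118 117 118 115 117 116]]
```

```bash
cat >> h.py <<'E'
def bottle(t,s,tw,sw):
    # window (u0,u1,v0,v1); cap in top at z .22; body outline columns; base in scene
    u0,u1,v0,v1=tw
    g=cv2.GaussianBlur(cv2.cvtColor(t,cv2.COLOR_BGR2GRAY),(0,0),.7)[v0:v1,u0:u1]
    m=(g>182).astype(np.uint8)
    n,l,st,ce=cv2.connectedComponentsWithStats(m); i=1+st[1:,4].argmax()
    ct=ce[i]+[u0,v0]
    h=cv2.cvtColor(t,cv2.COLOR_BGR2HSV)[v0:v1,u0:u1]; mb=(h[...,1]<95).astype(np.uint8)
    ys,xs=np.nonzero(mb)
    return ct,ray("top",ct,.22)[0]
E
python3 - <<'E'
from h import *
t=cv2.imread("pics/top0.png"); s=cv2.imread("pics/scene0.png")
print("cap",bottle(t,s,(262,302,188,228),0))
# shoulder circle z=.15 (columns widest row 206: 268..294.5)
print("body .15",ray("top",[(281.7,208)],.15))
print("scene cap top centre",ray("scene",[(296.8,142.5)],.22))
# scene base: front point lies 29mm toward camera from centre
o=np.array(camera_info("scene")["T"])[:2,3]; p=ray("scene",[(292.7,220.7)],0)[0]; e=(o-p)/np.linalg.norm(o-p); print("base",p,p-e*.029)
# parked bottle and pot
print("pot",ray("top",[(395.5,196.5)],.045),"parked cap",ray("top",[(380+287/4.5,135+75/4.5)],.22))
# plate inner via scene: plate top corners
print("plate top scene",ray("scene",[(100+264/3.6,90+130/3.6),(100+351/3.6,90+74/3.6)],.09))
E
```

```text
cap (array([280.39153439, 203.87301587]), array([0.52442163, 0.10500134]))
body .15 [[0.52157093 0.10402696]]
scene cap top centre [[0.52333443 0.10636327]]
base [0.54658867 0.1202227 ] [0.52099185 0.10659174]
pot [[ 0.55372634 -0.16715341]] parked cap [[ 0.62941568 -0.23876107]]
plate top scene [[ 0.51016604 -0.26203673]
 [ 0.42674456 -0.25126744]]
```

```bash
cat >> h.py <<'E'
from scipy.spatial.transform import Rotation as Rn
d=np.array([-.0966,-.9953,0]); d/=np.linalg.norm(d); up=np.array([0,0,1.])
SEAT=np.array([.4726,-.2270,0]); BOT=np.array([.522,.1055,0])
def quat(th,sgn):
    z=d*np.sin(th)-up*np.cos(th); x=sgn*np.cross(d,up); y=np.cross(z,x)
    q=Rn.from_matrix(np.c_[x,y,z]).as_quat(); return np.r_[q[3],q[:3]]
TH=np.radians(35); Z=.013
E
python3 - <<'E'
from h import *
for deg in(30,35,40):
  for sg in(1,-1):
    q=quat(np.radians(deg),sg); print(deg,sg)
    for p in (BOT-d*.09+[0,0,.2],BOT-d*.09+[0,0,Z],BOT-d*.03+[0,0,Z],SEAT-d*.085+[0,0,Z],SEAT-d*.03+[0,0,Z],SEAT-d*.1+[0,0,Z]):
        j=inverse_kinematics(p,q); print("  ",None if j is None else np.round(j,2))
E
```

```text
30 1
   [ 0.57  0.51  1.57 -0.41  1.42 -2.34]
   [ 0.57  0.76  1.64 -0.45  1.13 -2.2 ]
   [ 0.5   0.72  1.72 -0.49  1.06 -2.22]
   [ 0.04  0.61  2.01 -0.79  0.77 -2.36]
   [-0.07  0.61  2.02 -0.85  0.72 -2.4 ]
   [ 0.07  0.62  2.   -0.77  0.78 -2.35]
30 -1
   [ 0.57  0.51  1.57 -0.41  1.42  0.81]
   [ 0.57  0.76  1.64 -0.45  1.13  0.94]
   [ 0.5   0.72  1.72 -0.49  1.06  0.92]
   [ 0.04  0.61  2.01 -0.79  0.77  0.78]
   [-0.07  0.61  2.02 -0.85  0.72  0.74]
   [ 0.07  0.62  2.   -0.77  0.78  0.79]
35 1
   [ 0.6   0.55  1.54 -0.46  1.48 -2.3 ]
   [ 0.6   0.8   1.6  -0.49  1.21 -2.16]
   [ 0.53  0.76  1.69 -0.54  1.14 -2.17]
   [ 0.09  0.65  2.   -0.86  0.84 -2.25]
   [-0.02  0.64  2.01 -0.94  0.79 -2.28]
   [ 0.12  0.65  1.99 -0.84  0.85 -2.25]
35 -1
   [ 0.6   0.55  1.54 -0.46  1.48  0.84]
   [ 0.6   0.8   1.6  -0.49  1.21  0.98]
   [ 0.53  0.76  1.69 -0.54  1.14  0.97]
   [ 0.09  0.65  2.   -0.86  0.84  0.89]
   [-0.02  0.64  2.01 -0.94  0.79  0.86]
   [ 0.12  0.65  1.99 -0.84  0.85  0.9 ]
40 1
   [ 0.63  0.59  1.51 -0.5   1.55 -2.27]
   [ 0.63  0.84  1.55 -0.52  1.29 -2.13]
   [ 0.56  0.8   1.65 -0.57  1.22 -2.13]
   [ 0.13  0.69  1.98 -0.92  0.91 -2.16]
   [ 0.03  0.68  2.01 -1.    0.86 -2.18]
   [ 0.16  0.69  1.97 -0.9   0.92 -2.16]
40 -1
   [ 0.63  0.59  1.51 -0.5   1.55  0.87]
   [ 0.63  0.84  1.55 -0.52  1.29  1.02]
   [ 0.56  0.8   1.65 -0.57  1.22  1.01]
   [ 0.13  0.69  1.98 -0.92  0.91  0.98]
   [ 0.03  0.68  2.01 -1.    0.86  0.96]
   [ 0.16  0.69  1.97 -0.9   0.92  0.98]
```

Run:
```python
from h import *
q=quat(TH,-1)
command_gripper(.36); print(get_grip_width())
move_pose(BOT-d*.09+[0,0,.2],q)
movel(BOT-d*.09+[0,0,Z],v=.12)
movel(BOT-d*.045+[0,0,Z],v=.08)
print(get_time(),get_tcp_pos(),get_ft_force())
for n in("scene","top"): cv2.imwrite(f"pics/{n}1.png",read_camera(n)[:,:,::-1])
a=cv2.imread("pics/scene1.png")[90:290,220:440];b=cv2.imread("pics/top1.png")[130:290,150:350]
b=cv2.resize(b,(400,320));a=cv2.resize(a,(396,360)); c=np.zeros((360,800,3),np.uint8);c[:,:396]=a;c[:320,400:]=b;cv2.imwrite("pics/c1.png",c)
```

```text
0.36296112534528774
5.0833 [0.52653281 0.15024507 0.01308291] [ 0.0718587   0.56406246 -0.56893598]
```

View pics/c1.png

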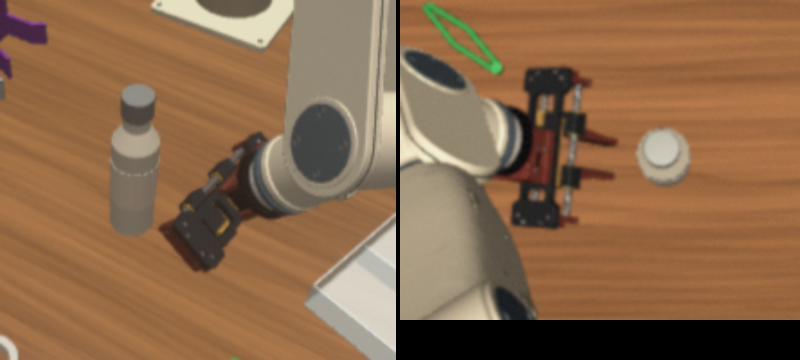

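The tool is tilted and low, with its two tips (613,143) and (613,175) straddling the bottle's centre line at row about 158. The gripper body is clear of the bottle and the tray. Next is contact and a short push.

Run:
```python
from h import *
movel(BOT-d*.028+[0,0,Z],v=.015)
print(get_time(),get_tcp_pos(),get_ft_force())
pre=SEAT-d*.120+[0,0,Z]   # bottle centre then ~87 mm ahead of seat, on the bay axis
cur=get_tcp_pos()
movel(cur+(pre-cur)*.3,v=.03)
print(get_time(),get_tcp_pos(),get_ft_force())
for n in("scene","top"): cv2.imwrite(f"pics/{n}2.png",read_camera(n)[:,:,::-1])
t=cv2.imread("pics/top2.png"); print(bottle(t,0,(285,340,185,235),0))
a=cv2.imread("pics/scene2.png")[90:290,200:420];b=t[130:290,200:400]
b=cv2.resize(b,(400,320));a=cv2.resize(a,(396,360)); c=np.zeros((360,800,3),np.uint8);c[:,:396]=a;c[:320,400:]=b;cv2.imwrite("pics/c2.png",c)
```

```text
6.4667 [0.52474794 0.1334916  0.01299729] [-0.13872886 -0.28435819  0.67915607]
9.0583 [0.51259646 0.0612386  0.01298662] [1.60538407 2.08746262 0.9030305 ]
(array([306.56626506, 210.44578313]), array([0.5101982 , 0.05177724]))
```

View pics/c2.png

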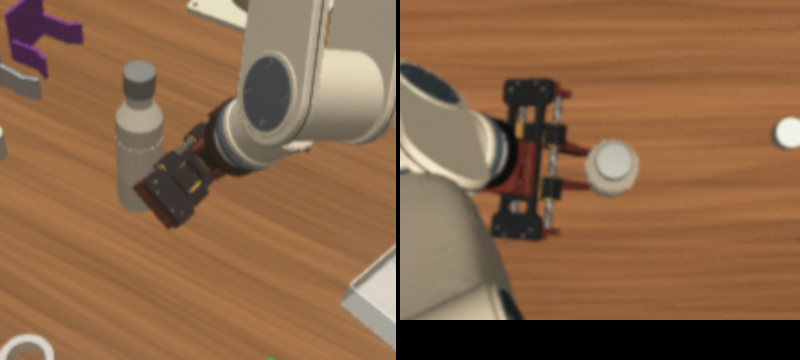

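Run:
```python
from h import *
def proj(cam,P):
    c=camera_info(cam);K=np.array(c["intrinsics"]);T=np.array(c["T"]);P=np.atleast_2d(P)
    p=(P-T[:3,3])@T[:3,:3]; p[:,1:]*=-1
    return cv2.projectPoints(p,np.zeros(3),np.zeros(3),K,np.array(c["dist"]))[0][:,0]
tcp=get_tcp_pos(); print(tcp,get_ee_rot(),quat(TH,-1))
w=d*np.cos(TH)+up*np.sin(TH); zt=d*np.sin(TH)-up*np.cos(TH); x=np.cross(d,up)
pts=[tcp,tcp+w*.01+x*.016,tcp+w*.01-x*.016,tcp-zt*.08, tcp+d*.033-[0,0,tcp[2]], tcp+d*.033+[0,0,.22-tcp[2]]]
col=[(0,255,0),(255,255,0),(255,255,0),(255,0,255),(0,0,255),(0,0,255)]
out=[]
for n,(u,v) in(("scene",(240,110)),("top",(235,160))):
    im=cv2.imread(f"pics/{n}2.png"); pr=proj(n,pts); print(n,pr.round(1).tolist())
    c=cv2.resize(im[v:v+110,u:u+100],None,fx=4,fy=4,interpolation=cv2.INTER_CUBIC)
    for p,k in zip(pr,col): cv2.circle(c,tuple(int(a) for a in ((p-[u,v])*4+2)),4,k,-1)
    out.append(c)
cv2.imwrite("pics/p2.png",np.hstack(out))
```

```text
[0.51260715 0.06124551 0.01298397] [ 0.30034663  0.95260581 -0.04607829 -0.01452099] [ 0.300354    0.95260118 -0.04611955 -0.01454144]
scene [[279.3, 197.8], [280.6, 190.8], [272.6, 198.6], [295.6, 188.5], [268.8, 194.9], [267.6, 125.0]]
top [[300.6, 215.9], [303.5, 222.6], [304.5, 209.5], [281.2, 212.4], [313.9, 217.3], [318.0, 210.7]]
```

View pics/p2.png

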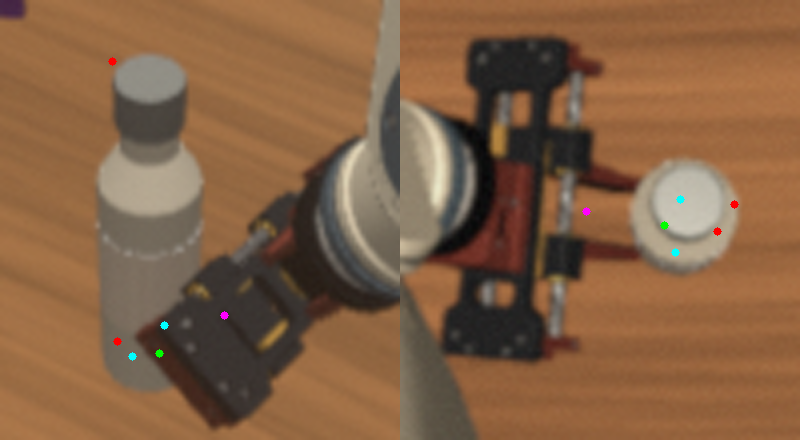

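Run:
```python
from h import *
def proj(cam,P):
    c=camera_info(cam);K=np.array(c["intrinsics"]);T=np.array(c["T"]);P=np.atleast_2d(P)
    p=(P-T[:3,3])@T[:3,:3]; p[:,1:]*=-1
    return cv2.projectPoints(p,np.zeros(3),np.zeros(3),K,np.array(c["dist"]))[0][:,0]
tcp=np.array([0.52653281,0.15024507,0.01308291])
w=d*np.cos(TH)+up*np.sin(TH); zt=d*np.sin(TH)-up*np.cos(TH); x=np.cross(d,up)
pts=[tcp,tcp+w*.01+x*.016,tcp+w*.01-x*.016,tcp-zt*.08,tcp-zt*.019]
col=[(0,255,0),(255,255,0),(255,255,0),(255,0,255),(0,0,255)]
out=[]
for n,(u,v) in(("scene",(280,140)),("top",(200,155))):
    im=cv2.imread(f"pics/{n}1.png"); pr=proj(n,pts); print(n,pr.round(1).tolist())
    c=cv2.resize(im[v:v+100,u:u+80],None,fx=5,fy=5,interpolation=cv2.INTER_CUBIC)
    for p,k in zip(pr,col): cv2.circle(c,tuple(int(a) for a in ((p-[u,v])*5+2)),3,k,-1)
    out.append(c)
cv2.imwrite("pics/p1.png",np.hstack(out))
```

```text
scene [[308.3, 217.1], [309.5, 209.7], [301.6, 218.1], [327.7, 209.0], [312.6, 215.3]]
top [[264.1, 210.7], [266.7, 217.4], [267.9, 204.3], [242.8, 207.0], [259.2, 209.9]]
```

View pics/p1.png

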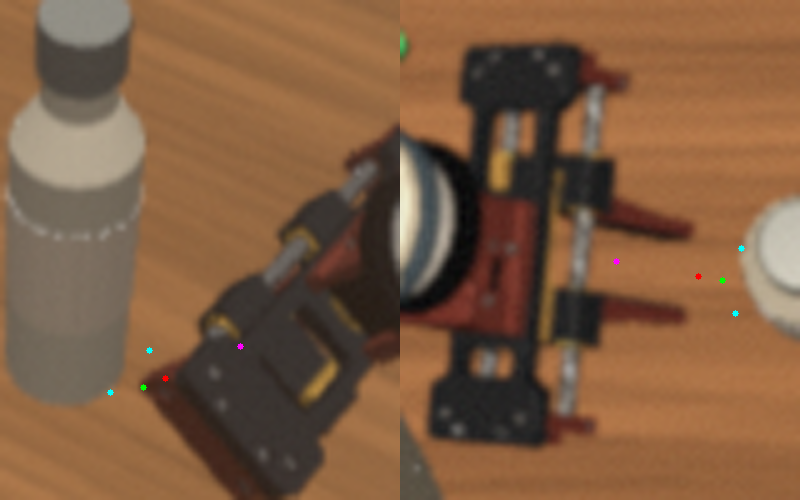

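The first push slid the bottle and it stayed upright. However, contact came about 20 mm later than the TCP geometry predicts, so the open fingertips may end higher than assumed. I'll back off and touch the table gently to measure their true height.

Run:
```python
from h import *
p=get_tcp_pos(); b=p-d*.04
movel(b,v=.08)
print(get_time(),get_ft_force())
r=movel(b-[0,0,.035],v=.015,until_force=3)
print(r,get_time(),get_tcp_pos(),get_ft_force())
for n in("scene","top"): cv2.imwrite(f"pics/{n}3.png",read_camera(n)[:,:,::-1])
a=cv2.imread("pics/scene3.png")[110:220,240:340];b=cv2.imread("pics/top3.png")[160:270,230:330]
cv2.imwrite("pics/c3.png",cv2.resize(np.hstack([a,b]),None,fx=4,fy=4,interpolation=cv2.INTER_CUBIC))
```

```text
9.8083 [-0.99733706  0.16578185  0.29018258]
False 12.2917 [ 0.51650034  0.10108314 -0.02196212] [ 0.16674841 -0.68909683 -0.27688113]
```

View pics/c3.png

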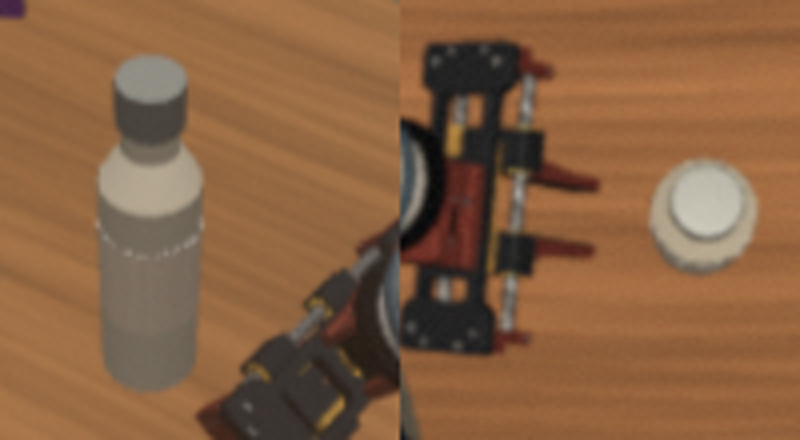

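Run:
```python
from h import *
def tri(uvs,uvt):
    o=[];D=[]
    for cam,uv in(("scene",uvs),("top",uvt)):
        O=np.array(camera_info(cam)["T"])[:3,3]; P=np.r_[ray(cam,[uv],0)[0],0]; e=(P-O)/np.linalg.norm(P-O); o.append(O);D.append(e)
    s=np.linalg.lstsq(np.c_[D[0],-D[1]],o[1]-o[0],rcond=None)[0]
    a=o[0]+D[0]*s[0];b=o[1]+D[1]*s[1]; return (a+b)/2,np.linalg.norm(a-b)
tcp=np.array([0.52653281,0.15024507,0.01308291])
print("red cap tip +x",tri((280+140/5,140+378/5),(200+228/5,155+82/5)),"tcp1",tcp)
s=cv2.imread("pics/scene1.png")[140:260,280:380];t=cv2.imread("pics/top1.png")[155:275,190:290]
cv2.imwrite("pics/c1b.png",cv2.resize(np.hstack([s,t]),None,fx=4,fy=4,interpolation=cv2.INTER_CUBIC))
```

```text
red cap tip +x (array([0.60627231, 0.1848053 , 0.12929287]), np.float64(0.0010864737298485537)) tcp1 [0.52653281 0.15024507 0.01308291]
```

View pics/c1b.png

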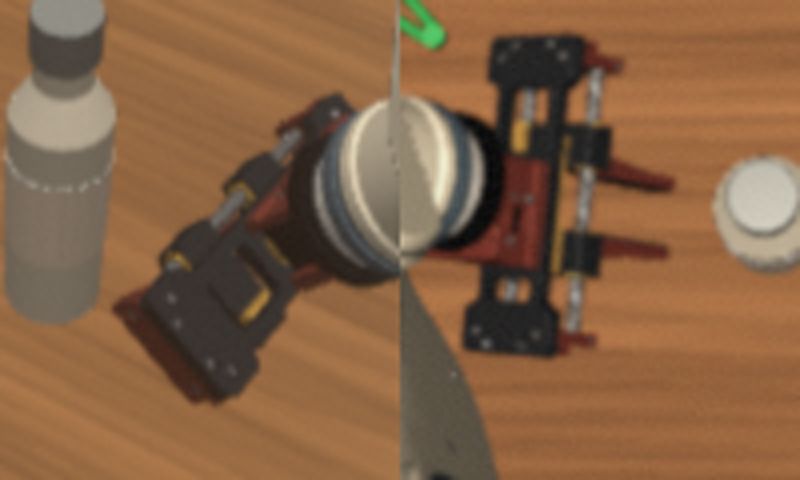

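Two-view triangulation of the gripper's end cap, with a 1 mm ray gap, puts the body 119 mm behind the reported TCP instead of 80 mm. So the true tips sit about 39 mm short of the reported TCP along the tool. That agrees with the late contact and with not touching the table. The first push was therefore at about 51 mm height, too high, though the bottle stayed upright. From here I'll work with TCP z = -0.020, which puts contact at about 18 mm.

```bash
cat >> h.py <<'E'
OFF=.0096; ZT=-.020
def tc(c): return np.r_[(np.array(c)[:2]-d[:2]*OFF),ZT]
E
python3 - <<'E'
from h import *
t=cv2.imread("pics/top3.png"); ct,B=bottle(t,0,(288,330,190,235),0); print(ct,B)
B=B-[.0015,0]   # cap-based bias seen against the two-view mean
B3=np.r_[B,0]
movel(tc(B3-d*.020),v=.06)
movel(tc(B3-d*.001),v=.02); print(get_time(),get_tcp_pos(),get_ft_force())
pre=SEAT-d*.085
cur=get_tcp_pos(); movel(cur+(tc(pre)-cur)*.35,v=.03)
print(get_time(),get_tcp_pos(),get_ft_force())
for n in("scene","top"): cv2.imwrite(f"pics/{n}4.png",read_camera(n)[:,:,::-1])
t=cv2.imread("pics/top4.png"); print(bottle(t,0,(318,365,190,240),0), get_tcp_pos()+d*OFF)
a=cv2.imread("pics/scene4.png")[90:230,180:320];b=t[150:290,290:430]
cv2.imwrite("pics/c4.png",cv2.resize(np.hstack([a,b]),None,fx=2.8,fy=2.8,interpolation=cv2.INTER_CUBIC))
E
```

```text
[306.20833333 210.44642857] [0.51020744 0.05250738]
13.975 [ 0.50985562  0.06320785 -0.01999354] [ 0.18903869  1.65901907 -0.66338074]
16.4333 [ 0.50003825 -0.00535159 -0.01998147] [0.58278613 1.9626993  0.7104656 ]
(array([336.6744186, 219.3255814]), array([ 0.49114407, -0.00933792])) [ 0.49910139 -0.01492522 -0.01999943]
```

View pics/c4.png

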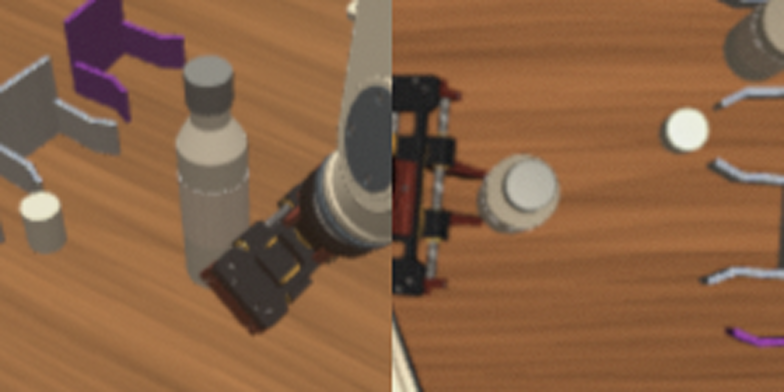

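The bottle is upright, with its cap at top pixel about (339,216), in the cradle where predicted at (0.499, -0.015). I'll continue to the mouth.

Run:
```python
from h import *
pre=SEAT-d*.075
movel(tc(pre),v=.035); print(get_time(),get_tcp_pos(),get_ft_force())
for n in("scene","top"): cv2.imwrite(f"pics/{n}5.png",read_camera(n)[:,:,::-1])
a=cv2.imread("pics/scene5.png")[70:230,130:290];b=cv2.imread("pics/top5.png")[140:300,340:500]
cv2.imwrite("pics/c5.png",cv2.resize(np.hstack([a,b]),None,fx=2.5,fy=2.5,interpolation=cv2.INTER_CUBIC))
```

```text
20.65 [ 0.48080192 -0.14274676 -0.02001636] [1.32768588 1.89440909 0.04052808]
```

View pics/c5.png

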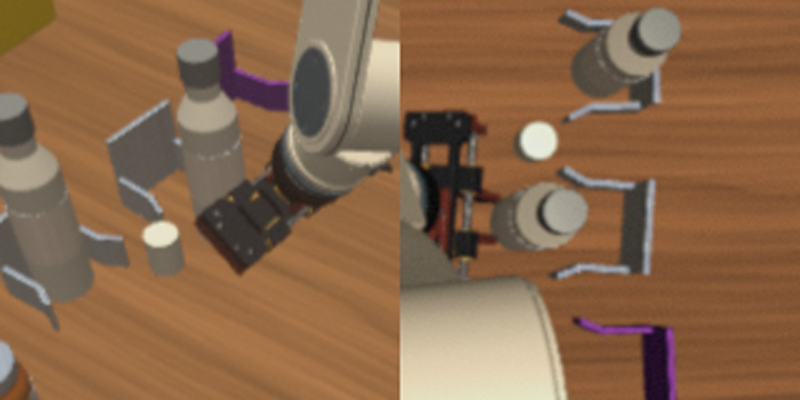

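Run:
```python
from h import *
print("bottle",ray("top",[(405.2,224.8)],.22), "pred",get_tcp_pos()+d*OFF,"seat",SEAT)
movel(tc(SEAT-d*.015),v=.03,until_force=8); print(get_time(),get_tcp_pos(),get_ft_force())
r=movel(tc(SEAT+d*.006),v=.012,until_force=6); print(r,get_time(),get_tcp_pos(),get_ft_force(),"past seat",(get_tcp_pos()+d*OFF-SEAT)@d)
for n in("scene","top"): cv2.imwrite(f"pics/{n}6.png",read_camera(n)[:,:,::-1])
a=cv2.imread("pics/scene6.png")[70:230,130:290];b=cv2.imread("pics/top6.png")[140:300,340:500]
cv2.imwrite("pics/c6.png",cv2.resize(np.hstack([a,b]),None,fx=2.5,fy=2.5,interpolation=cv2.INTER_CUBIC))
```

```text
bottle [[ 0.47760023 -0.15039755]] pred [ 0.47988027 -0.15231111 -0.02000014] seat [ 0.4726 -0.227   0.    ]
22.9 [ 0.4749894  -0.20244599 -0.02000286] [ 0.83002505  2.18740563 -0.62338116]
True 24.15 [ 0.47354896 -0.21825949 -0.02040349] [1.09367866 3.07212144 2.34195659] past seat 0.0008086943733079589
```

View pics/c6.png

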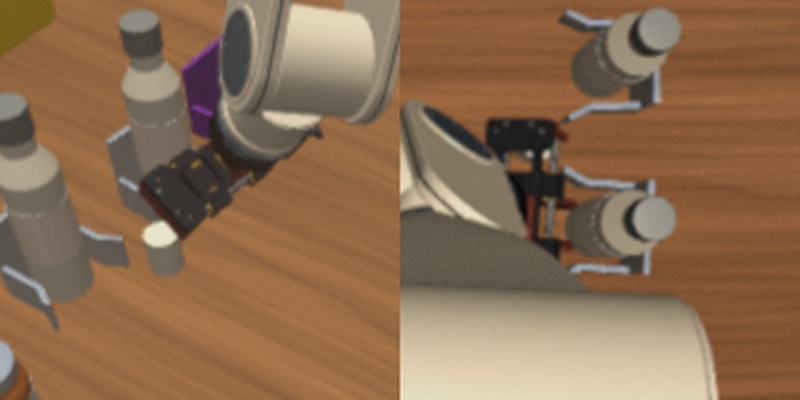

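It stopped on a force rise 0.8 mm past the estimated seat, which fits touching the back plate. I'll back off and inspect.

Run:
```python
from h import *
p=get_tcp_pos()
movel(p-d*.07,v=.08)
movel(p-d*.09+[0,0,.2],v=.15)
q=get_joint_pos(); q=np.array(q); q[0]+=.9; movej(q)
wait(.3); print(get_time(),get_tcp_pos(),get_ft_force())
for n in("scene","top"): cv2.imwrite(f"pics/{n}7.png",read_camera(n)[:,:,::-1])
t=cv2.imread("pics/top7.png")
a=cv2.imread("pics/scene7.png")[70:230,130:290];b=t[140:300,340:500]
cv2.imwrite("pics/c7.png",cv2.resize(np.hstack([a,b]),None,fx=2.5,fy=2.5,interpolation=cv2.INTER_CUBIC))
cv2.imwrite("pics/f7.png",t)
```

```text
28.65 [0.40060017 0.29684234 0.17877308] [0.36927928 0.94109667 0.27246125]
```

View pics/c7.png

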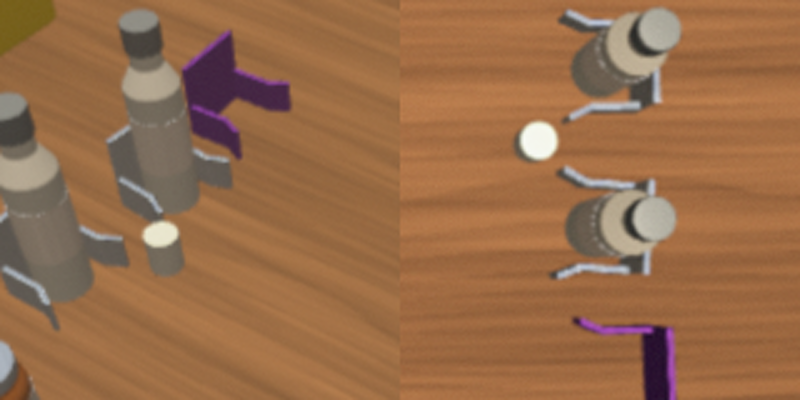

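View pics/f7.png

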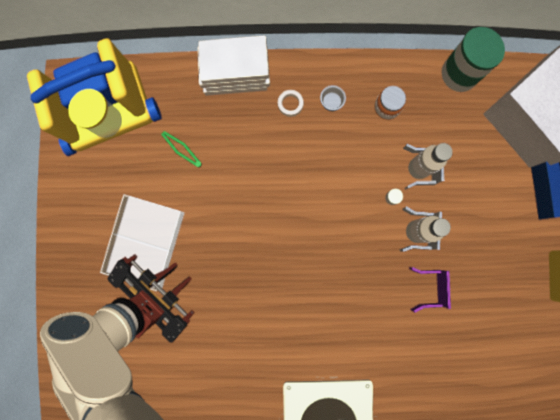

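Run:
```python
from h import *
s=cv2.imread("pics/scene7.png");t=cv2.imread("pics/top7.png")
def capfit(im,u0,u1,v0,v1):
    h=cv2.cvtColor(im,cv2.COLOR_BGR2HSV).astype(int)[v0:v1,u0:u1]
    m=((h[...,1]<32)&(h[...,2]>140)).astype(np.uint8)
    n,l,st,ce=cv2.connectedComponentsWithStats(m); i=1+st[1:,4].argmax(); return ce[i]+[u0,v0],st[i,4]
for nm,w in(("new",(428,452,216,240)),("parked",(430,455,141,166))):
    c,a=capfit(t,*w); print(nm,c,a,ray("top",[c],.22))
print("parked/new by eye",ray("top",[(340+258/2.5,140+31/2.5),(340+254/2.5,140+219/2.5)],.22))
# scene base of new bottle: frontmost point and cap top
o=np.array(camera_info("scene")["T"])[:2,3]
for nm,uv in(("new",(130+180/2.5,70+212/2.5)),("parked",(130+72/2.5,70+302/2.5))):
    p=ray("scene",[uv],0)[0]; e=(o-p)/np.linalg.norm(o-p); print("base",nm,p-e*.029)
print("scene cap",ray("scene",[(130+141/2.5,70+22/2.5)],.22))
for c in ([.4726,-.2270],):print(c)
h=cv2.cvtColor(s,cv2.COLOR_BGR2HSV)[130:165,172:218]
print("\n".join(f"{130+i} "+"".join(".#"[int(x<95)] for x in r[:,1]) for i,r in enumerate(h)))
```

```text
new [440.92237443 226.55707763] 219 [[ 0.47256227 -0.22566657]]
parked [443.12371134 151.46391753] 194 [[ 0.62985267 -0.23736308]]
parked/new by eye [[ 0.62785505 -0.23742266]
 [ 0.47037859 -0.22703704]]
base new [ 0.46614265 -0.22533928]
base parked [ 0.63075932 -0.23654095]
scene cap [[ 0.47151037 -0.22170634]]
[0.4726, -0.227]
130 ..#####################################.......
131 ..#######################################.....
132 ..############################################
133 ..############################################
134 ...###########################################
135 ...###########################################
136 ...###########################################
137 ...###########################################
138 ....##########################################
139 ....##########################################
140 ....##########################################
141 ....##########################################
142 .....################################..#######
143 .....################################....#####
144 .....################################.......##
145
[... 316 characters left out ...]
###########################..........
152 ........###########################...........
153 ..........########################............
154 ...........####################...............
155 .............###########.###..................
156 ..............#########.......................
157 ................#######.......................
158 ..................########....................
159 ..................#########...................
160 .................############.................
161 ................#############.................
162 ...............###############................
163 #..............###############................
164 #######........###############................
```

```bash
python3 -c "
from station import *
print(get_time(),get_qvel());job_done()"
```

```text
28.75 [ 4.17954071e-03  7.60388090e-04  1.33783419e-05  8.01755026e-04
 -9.18240523e-04  1.47177462e-03]
the job is handed in; nothing more can be done
```

I pushed the open bottle upright into the empty grey bay with the half-open fingertips, which straddled it without gripping. I stopped on a force rise at the back plate, backed off and handed in at about 28.8 s.

**Position at the end:**

| View | x (m) | y (m) |
|---|---|---|
| Top view, cap | 0.4726 | -0.2257 |
| Scene view, cap | 0.4715 | -0.2217 |
| Scene view, base | 0.466 | -0.225 |
| Estimated seat | 0.4726 | -0.2270 |

- **Fit in the bay:** the top view is about 1 mm from the seat along the bay, and the push itself stopped 0.8 mm past it. The scene view disagrees by up to 6 mm across the bay and 5 mm along it. Its base mask runs into the cheeks, so I trusted it less. All three readings are within tolerance.
- **Force:** the last wrist readings stayed below about 5 N. The final stop was set at a 6 N change.
- **Bystanders:** by eye, the parked bottle, pot, tape, jar, gallipot, tray and forceps are unmoved in the last top picture. I did not measure each one.

**What went wrong:** the true fingertips were about 39 mm short of the reported tool point. The first 53 mm of the push was therefore at about 51 mm height, higher than intended. The bottle stayed upright in the pictures. I found the offset by triangulating the gripper and from not touching the table where expected, and did the rest at about 18 mm.

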